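Clamp a sawn malachite block for a scratch test

ROBOT

A 6-joint arm with a two-finger parallel gripper is mounted at the origin on the work surface. World frame = base frame: x ahead of the robot, y to its left, z up, the work surface at z = 0. Lengths are in mm, angles in rad, forces in N, time in s.
With the tool pointing down it reaches from about 400 to 925 mm from the base axis. Payload 12.5 kg.
Tool frame: the origin (TCP) lies midway between the tips of the shut fingers; the grasp point (between the pads) lies 19 mm behind it (env.grip_depth is the distance from the TCP to the grasp point, in mm); z points along the fingers, y is the line along which they close (so a half turn about z gives the same grasp; the last joint's range is limited). The gripper opens to 95 mm and grips with 3 to 60 N. Pads are 20 mm wide; open, the fingers measure 119 mm over their backs; the gripper's body (75 mm by 180 mm) begins 59 mm behind the grasp point.
Start: joints at [-1.419, 0.491, 1.559, -0, 1.092, -0.106], TCP at [159.369, -604.358, 214.661] pointing down, gripper open.
Joint ranges: [-3.1, 3.1], [-0.84, 2.19], [0.05, 2.79], [-1.13, 4.28], [0.06, 2.93], [-2.69, 2.69]. Speed limits (rad/s): [2.22, 2.22, 2.79, 3.14, 3.14, 3.14].

INTERFACE

Orientations are given as [roll, pitch, yaw] about the fixed x, y, z axes, in that order (R = Rz(yaw) Ry(pitch) Rx(roll)).
In Python, from cell import monitor, viewer, order, env gives the robot as it stands.
- The arm moves only by the tool move_arm, never from a script. Its argument "moves" is one flat list of numbers, 4 for each row, row after row: the shift along the tool's x, y, z normalised to -1 to 1, where 1 is 0.15 m, then the turn about the tool's z normalised to -1 to 1, where 1 is pi/2 rad. A call has 1 to 10 rows; each row shifts and turns the commanded pose from where the row before left it, along the tool's axes as they then stand; what a row does not reach is not made up. A row lasts 1/8 s, in which the tool goes at most 62.5 mm and 10.7 degrees, less where a joint would pass 70% of its speed; a pose out of reach is approached as far as the arm can. A call with a number of a shift or a turn outside -1 to 1 is refused whole. A call with a gripper value outside its range is refused whole. "claw" is the finger opening in mm, from 0 to 95.1, set as the call begins (left out, the last holds). The fingers move at their own pace and stop on an object; the grip force is fixed at half the most. Time passes only in rows, so rows that do not move let the fingers close. It gives the time, the measured TCP pose, the force, the opening and the grip force at its end, in the units of the state.
- monitor.state(): the state, without advancing time (a new reading comes with each control period).
- viewer.read_camera(name): name is "side" or "top"; returns the picture (384x512x3 uint8, red, green, blue); there is no depth.
- viewer.camera_info(name): a dict with "K" (3x3 intrinsics, pixels), "camera_from_world" (4x4, takes a point from world to camera coordinates). Camera axes: x right, y down, z forward; pixel columns grow to the right and rows downward; lengths in mm; the calibration is good to about 2 mm. A picture is of the moment at which its call begins. camera_info takes no time and is no camera call.
- order.job_done(): hands the job in; it is judged then, once.
The state is a dict: "t": time; "joints": joint angles; "qvel": joint speeds; "tau": joint torques, N m; "eef_pos": TCP position; "tcp_rot": TCP orientation; "ft_force": force on the tool from outside, world axes, zero at the start; "moment": the same for the moment, N m; "opening": opening from 0.0 (shut) to 1.0 (fully open); "grip_force": force on a finger pad.
Only numpy, scipy, OpenCV 4.12 (cv2) and the standard library are available. Lean on these libraries where they do the work, as an engineer would, in place of code of your own. Each camera call takes 0.05 s, during which the arm holds its last target. There are 200 camera calls.

TASK

Pick up the sawn malachite block, set it upright on the bed of the specimen clamp between its two jaws, long side across the clamp, and let go. Then close the clamp with its knob only, turning it clockwise until you feel the slip clutch give; stop there, before the clutch runs out and goes solid and the jaws crush the stone. Leave the stone held between both jaws, let go of the knob, and leave the other things on the bench alone.

Things in the scene. Friction and masses are not known exactly. Their poses are not given: they have to be found in the camera images.
- stone_center (a point): centre (18 mm above the underside) of the loose sawn malachite block: banded green stone with vertical sawn sides, 40 mm along its x, 30 mm along its y, 36 mm high plus low lumps (up to 4 mm) on top, about 0.16 kg. Its 30 mm goes between the jaws: its x along the clamp's x, either way round.
- stone: the same block; origin at the centre of its underside, axes as above
- clamp: specimen clamp fixed to the bench: dark steel bed plate 84 mm along its x, 210 mm along its y, bed top 15 mm above the bench; origin under the plate's centre. Jaws close along its y. Aluminium gear housing 54 x 54 mm, top 32 mm above the bench, at y = -65 mm, carries the knob, whose top (75 mm) is the highest point.
- stop_jaw: the far jaw, standing still: steel block 52 mm along the clamp's x, 16 mm thick, top 45.5 mm above the bench; origin at the foot of its inner face (on the bed, clamp x = 0), at clamp y 67 to 77 mm
- jaw_open (a point): where the driven jaw stands when open, as at the start (the point does not move with it): the foot of its inner face, on the bed, clamp x = 0, y = 24 mm. Steel jaw 52 mm along clamp x, 15 mm thick, top 45.5 mm above the bench. Opening 43 to 53 mm. Closes towards clamp +y, 20 mm per rad of drive, pushing the block along the bed; 16 N of own friction, stays where left. Not to be pushed by hand (10 N).
- knob_grip (a point): on the knob's vertical axis at the height to grip, 59 mm above the bench (clamp x = 0, y = -65 mm). Round fluted dark steel knob, 44 mm diameter, 44 to 74 mm above the bench, keeps its height. Clockwise from above closes the jaw: first 0 to 2.4 rad of free play in its coupling (unknown, almost no torque), then about 0.32 N m for 0.6 to 1.2 rad until the stone is pinched; takes several grasps.
- clutch_collar (a point): brass collar under the knob, on its axis, 40 mm above the bench: the slip clutch. With the stone pinched, torque climbs within 0.1 rad from 0.32 to 0.6 N m and the clutch gives: same torque, jaws pressing 14 N, for 0.7 rad in all (not reset by re-grasping), then solid, press rising steeply; 32 N crushes. When turning pauses, 0 N m remains before the pinch, about 0.24 after it. Stays tight when let go.
- nodule: bystander: round lumpy malachite nodule, 52 mm across, 40 mm high; origin under its centre
- scribe: bystander: steel scribe, 9 mm square handle 80 mm long along its x about the origin, then a 55 mm point towards +x; origin on its underside
- beaker: bystander: frosted glass beaker, 68 mm across, 90 mm high; origin under its centre
- wood_box: bystander, fixed: wooden box with a lid and brass hook latch, 114 x 154 mm, 68 mm high; origin under its centre
Mind the look-alikes: they are no part of the job. What is shaped like the stone but brown or red is not meant.

How it is judged:
By the outcome, as a careful person would: the job done as asked, in the order asked, and still so for the second after the job is handed in, with the robot touching nothing.
It also fails if it takes over 72 s, if anything falls off the work surface, if the arm or the gripper's body presses on something with over 40 N, if the wrist force passes 120 N, or if a joint passes its speed limit or range.

## Working session

There is one attempt and no reset: what is moved stays moved. The work goes in short steps, Python scripts to look and compute and a tool call to move; the robot and the scene stay as the last step left them, time stands still between calls to the robot, and variables do not carry over. Pictures are saved under pics/ and viewed, at most 10 in all, crops included, and the job is handed in when it is done.

Besides the shell and the picture viewer there is one more tool, called after "Request:" by a JSON object that holds its "op" and its "data", one argument or row to a line. move_arm: Moves the arm, as the interface text tells. Scaled input: -1 to 1 covers 0.15 m each way for a shift and pi/2 rad each way for a turn. Its arguments: {"type":"object","properties":{"moves":{"type":"array"},"claw":{"type":"number"}},"required":["moves"]}

```bash
ls; mkdir -p pics; python3 - <<'E'
from cell import monitor, viewer, order, env
import cv2
for n in("top","side"):
    cv2.imwrite(f"pics/{n}0.png",cv2.resize(viewer.read_camera(n)[:,:,::-1],(800,600)))
    i=viewer.camera_info(n);print(i)
print(monitor.state())
E
```

```text
pics
{'K': array([[353.5707697 ,   0.        , 263.38347483],
       [  0.        , 353.5707697 , 185.8843019 ],
       [  0.        ,   0.        ,   1.        ]]), 'camera_from_world': array([[-1.69921977e-02, -9.99852656e-01, -2.43557269e-03,
        -8.42779866e+00],
       [-9.93033956e-01,  1.71602780e-02, -1.16572242e-01,
         5.46848140e+02],
       [ 1.16596861e-01,  4.37787792e-04, -9.93179229e-01,
         1.11147503e+03],
       [ 0.00000000e+00,  0.00000000e+00,  0.00000000e+00,
         1.00000000e+00]])}
{'K': array([[388.7198208 ,   0.        , 255.03213954],
       [  0.        , 388.7198208 , 189.68441773],
       [  0.        ,   0.        ,   1.        ]]), 'camera_from_world': array([[-9.94735221e-01, -1.01111900e-01, -1.66800476e-02,
         5.50404521e+02],
       [-4.12853926e-02,  5.44376881e-01, -8.37824163e-01,
         8.06825353e+01],
       [ 9.37942256e-02, -8.32724561e-01, -5.45685302e-01,
         9.85449021e+02],
       [ 0.00000000e+00,  0.00000000e+00,  0.00000000e+00,
         1.00000000e+00]])}
{'t': 0.1, 'joints': array([-1.41861013e+00,  4.91514496e-01,  1.55944509e+00, -3.04959776e-05,
        1.09172313e+00, -1.05601242e-01]), 'qvel': array([ 0.00099938, -0.00207228, -0.00186294, -0.0004644 ,  0.00199714,
       -0.00036547]), 'tau': array([ 3.04517205e-03, -6.13621116e+01, -2.58605433e+01,  6.94618584e-02,
        4.70366946e-02, -5.90787886e-05]), 'eef_pos': array([ 159.31458181, -604.09587229,  214.09125595]), 'tcp_rot': array([-3.14050581e+00, -8.80012025e-05,  2.57801461e-01]), 'ft_force': array([-0.3353472 , -0.02732567,  0.31731402]), 'moment': array([0.04065755, 0.00207011, 0.00023228]), 'grip_force': 0.0, 'opening': 1.0017010515446199}
```

View pics/top0.png

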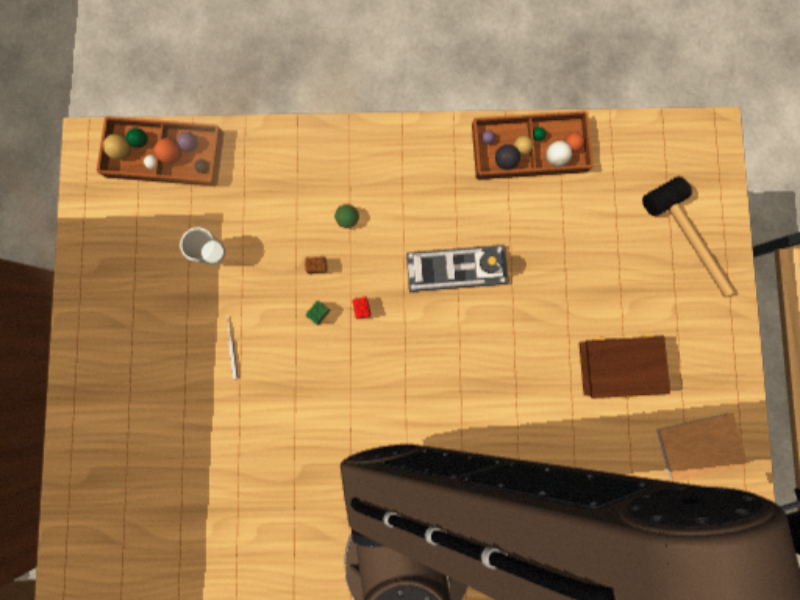

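View pics/side0.png

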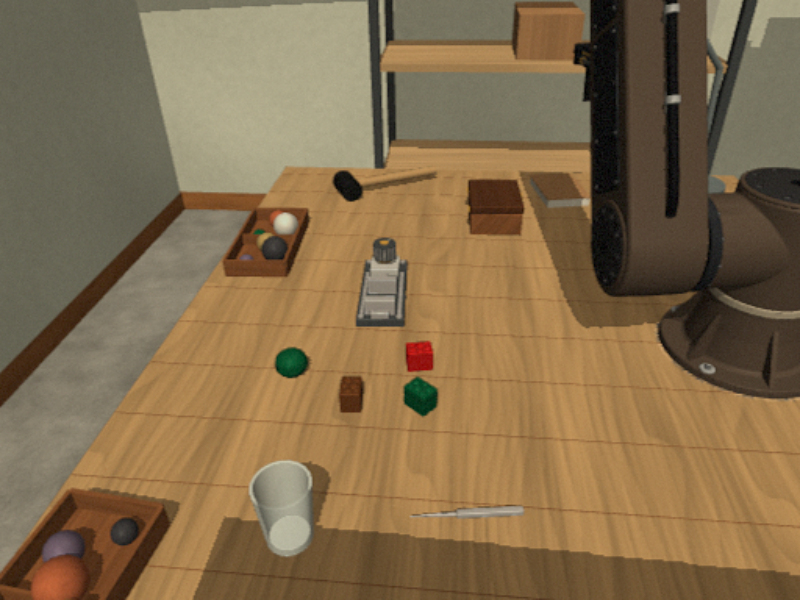

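The top view shows the stone at (317,313), the clamp at (458,268) and the knob at (489,262). In the side view the stone is at (421,396) and the clamp at (382,290). Next I'll make enlarged crops and segment the stone.

```bash
cat > h.py <<'E'
from cell import monitor, viewer, order, env
import cv2, numpy as np
I={n:viewer.camera_info(n) for n in("top","side")}
def proj(n,P):
    P=np.atleast_2d(P);M=I[n]["camera_from_world"];c=P@M[:3,:3].T+M[:3,3]
    q=c@np.array(I[n]["K"]).T;return q[:,:2]/q[:,2:]
def back(n,uv,z):
    M=I[n]["camera_from_world"];R,t=M[:3,:3],M[:3,3]
    d=R.T@np.linalg.solve(I[n]["K"],[uv[0],uv[1],1]);o=-R.T@t
    return o+d*(z-o[2])/d[2]
def R2(a): return np.array([[np.cos(a),-np.sin(a)],[np.sin(a),np.cos(a)]])
def local(p,a,L): # local pts (N,3) in frame at p(x,y), yaw a
    L=np.atleast_2d(np.array(L,float));o=L.copy();o[:,:2]=L[:,:2]@R2(a).T+p;return o
E
python3 - <<'E'
from h import *
from scipy.optimize import minimize
t=viewer.read_camera("top");s=viewer.read_camera("side")
ims={"top":t,"side":s}
np.savez("im0.npz",**ims)
roi={"top":(185,215,190,215),"side":(235,275,250,285)} # u0,u1,v0,v1
masks={}
for n,im in ims.items():
    f=im.astype(int);g=(f[...,1]>f[...,0]*1.25)&(f[...,1]>f[...,2]*1.05)
    u0,u1,v0,v1=roi[n];m=np.zeros(g.shape,np.uint8);m[v0:v1,u0:u1]=g[v0:v1,u0:u1];masks[n]=m
    ys,xs=np.nonzero(m);print(n,m.sum(),xs.mean(),ys.mean(),xs.min(),xs.max(),ys.min(),ys.max(),back(n,(xs.mean(),ys.mean()),22))
S=8
up={n:cv2.resize(m[roi[n][2]:roi[n][3],roi[n][0]:roi[n][1]],None,fx=S,fy=S,interpolation=cv2.INTER_NEAREST) for n,m in masks.items()}
box=[[x,y,z] for x in(-20,20) for y in(-15,15) for z in(0,37.5)]
def cost(v):
    c=0
    for n in up:
        q=(proj(n,local(v[:2],v[2],box))+0.5-[roi[n][0],roi[n][2]])*S
        r=np.zeros_like(up[n]);cv2.fillConvexPoly(r,cv2.convexHull(q.astype(np.float32)).round().astype(np.int32),1)
        c+=(r!=up[n]).sum()/up[n].sum()
    return c
p0=back("side",np.array(np.nonzero(masks["side"]))[::-1].mean(1),20)[:2]
best=[]
for a in np.arange(-1.57,1.57,0.13):
    r=minimize(cost,[*p0,a],method="Nelder-Mead",options=dict(initial_simplex=np.array([[*p0,a],[p0[0]+8,p0[1],a],[p0[0],p0[1]+8,a],[*p0,a+.15]])))
    best.append((r.fun,r.x))
for f,x in sorted(best,key=lambda b:b[0])[:5]:print(f,x)
for n,c in(("t",t[150:196,250:335]),("s",s[140:230,220:305])):
    pass
a=cv2.resize(t[150:200,252:336],None,fx=9,fy=9,interpolation=cv2.INTER_CUBIC)[:, :756]
cv2.imwrite("pics/ct.png",a[:,:,::-1])
cv2.imwrite("pics/cs.png",cv2.resize(s[145:215,215:275],None,fx=8.5,fy=8.5,interpolation=cv2.INTER_CUBIC)[:,:,::-1])
E
```

```text
top 105 202.35238095238094 199.45714285714286 196 209 193 206 [506.82412345 181.23142     22.        ]
side 211 267.2701421800948 256.3222748815166 259 274 250 265 [505.99284173 194.50777475  22.        ]
0.49583544910855337 [504.65793137 178.79629437  -0.6647768 ]
0.4970484935680433 [504.58971625 179.08601643  -0.72811223]
0.49936597269239447 [504.29347993 178.99633656  -0.70752641]
0.5003963552245543 [504.47872895 179.34453791  -0.77070294]
0.5019408711351839 [504.33281743 178.80305855   2.41523475]
```

View pics/ct.png

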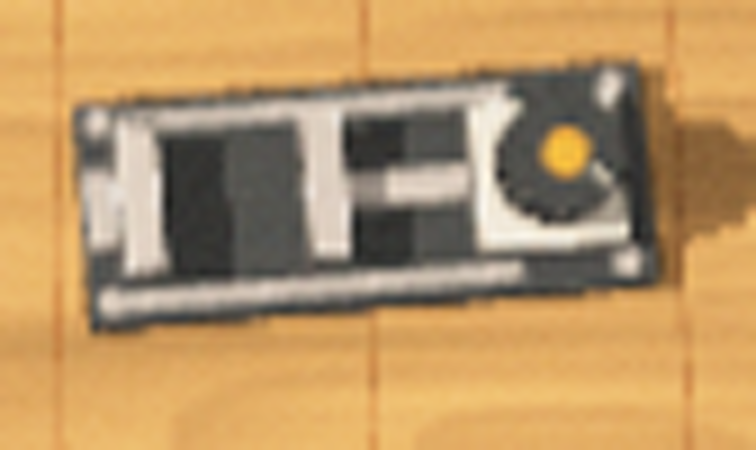

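View pics/cs.png

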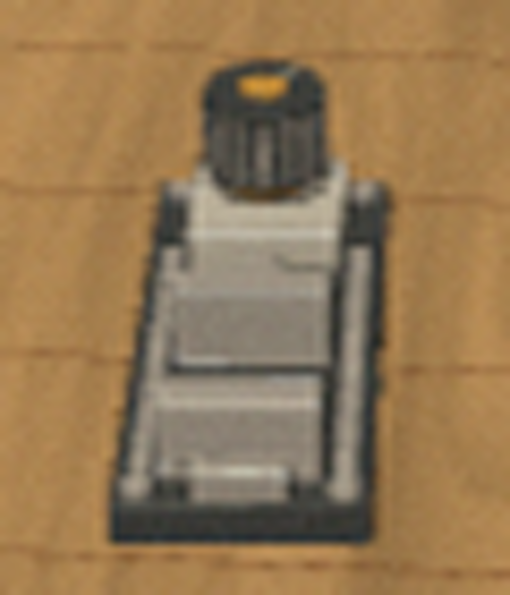

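The top crop shows the plate corners at (75,105), (637,62), (660,282) and (93,330), with the knob hub at (567,150). In the side crop the near plate edge runs from (110,508) to (372,515) and the knob top is at (263,85). My side ROI cut off part of the stone, so I'll refit.

```bash
python3 - <<'E'
from h import *
from scipy.optimize import minimize,least_squares
ims=np.load("im0.npz")
roi={"top":(185,220,188,215),"side":(250,290,234,275)}
S=8;up={}
for n in ims:
    u0,u1,v0,v1=roi[n];f=cv2.resize(ims[n][v0:v1,u0:u1],None,fx=S,fy=S,interpolation=cv2.INTER_LINEAR).astype(int)
    up[n]=((f[...,1]>f[...,0]*1.1)).astype(np.uint8)
    ys,xs=np.nonzero(up[n]);print(n,up[n].sum()/64,xs.min()/S+u0,xs.max()/S+u0,ys.min()/S+v0,ys.max()/S+v0)
box=[[x,y,z] for x in(-20,20) for y in(-15,15) for z in(0,37.5)]
def cost(v,ns=("top","side")):
    c=0
    for n in ns:
        q=(proj(n,local(v[:2],v[2],box))+0.5-[roi[n][0],roi[n][2]])*S
        r=np.zeros_like(up[n]);cv2.fillConvexPoly(r,cv2.convexHull(q.astype(np.float32)).round().astype(np.int32),1)
        c+=(r!=up[n]).sum()/up[n].sum()
    return c
for ns in(("top","side"),("side",),("top",)):
  best=[]
  for a in np.arange(-1.57,1.57,0.13):
    x0=np.array([505,183,a]);r=minimize(cost,x0,args=(ns,),method="Nelder-Mead",options=dict(initial_simplex=x0+np.array([[0,0,0],[8,0,0],[0,8,0],[0,0,.15]])))
    best.append((r.fun,r.x))
  print(ns)
  for f,x in sorted(best,key=lambda b:b[0])[:4]:print(f,x)
tp=np.array([[75,105],[637,62],[660,282],[93,330],[567,150]]);tp=(tp+.5)/9-.5+[252,150]
sp=np.array([[110,508],[372,515],[263,85]]);sp=(sp+.5)/8.5-.5+[215,145]
Lt=[[42,105,15],[42,-105,15],[-42,-105,15],[-42,105,15],[0,-65,75]]
Ls=[[42,105,15],[-42,105,15],[0,-65,75]]
for w in((1,1),(1,0),(0,1)):
    f=lambda v:np.r_[w[0]*(proj("top",local(v[:2],v[2],Lt))-tp).ravel(),w[1]*(proj("side",local(v[:2],v[2],Ls))-sp).ravel()]
    r=least_squares(f,[580,-60,0]);print(w,r.x,f(r.x).round(1))
    v=r.x
# jaws: top corners inner face tops
p=lambda U,V:back("top",((U+.5)/9-.5+252,(V+.5)/9-.5+150),45.5)
for U,V in((162,190),(302,180),(350,180)):
    pass
f=lambda v:np.r_[(proj("top",local(v[:2],v[2],Lt))-tp).ravel(),(proj("side",local(v[:2],v[2],Ls))-sp).ravel()]
v=least_squares(f,[580,-60,0]).x
for U,V in((162,190),(304,180),(350,180),(120,190)):print((p(U,V)[:2]-v[:2])@R2(v[2]))
E
```

```text
top 110.203125 196.0 209.75 193.0 207.125
side 377.921875 258.75 279.875 241.375 266.125
('top', 'side')
0.47725230800836743 [505.56539561 179.63208608  -0.61676967]
0.4799832155184399 [505.09638011 180.09002999  -0.66613865]
0.48450838626449444 [505.53391093 179.8559204   -0.70854584]
0.48450838626449444 [505.58101754 179.86668623  -0.7059479 ]
('side',)
0.14317608632736595 [504.21424006 179.71096411  -0.91709102]
0.14346549799479058 [504.38832686 180.11401654  -0.88323313]
0.14387894323396866 [504.24149462 179.99989548  -0.86825569]
0.1440443213296399 [504.36986711 179.61285637  -0.91636884]
('top',)
0.3011484474691621 [506.55623733 180.21151246   2.600079  ]
0.3039841202325252 [506.90355528 180.83062639  -0.5531562 ]
0.3048348220615341 [507.20502149 180.86919851  -0.56681685]
0.3052601729760386 [507.87422925 182.51972926   2.58072716]
(1, 1) [ 5.95044034e+02 -1.13608511e+02  6.96535309e-02] [-0.5  0.4  0.2 -0.2  0.4  0.4 -0.3  0.5 -0.2  0.4 -0.7 -0.1 -0.2 -0.8
 -0.3 -0.1]
(1, 0) [ 5.96073989e+02 -1.13927151e+02  6.47900133e-02] [-0.4 -0.1  0.4 -0.4  0.4  0.2 -0.3  0.1 -0.1  0.2 -0.  -0.  -0.  -0.
 -0.  -0. ]
(0, 1) [ 5.93624648e+02 -1.12004234e+02  6.74491200e-02] [-0.   0.  -0.   0.  -0.   0.  -0.   0.  -0.   0.  -0.3  0.2  0.2 -0.4
  0.1  0.2]
[ 4.08266534 75.04848312]
[ 3.27475749 24.23792798]
[1.84760579 7.8841956 ]
[ 5.38549225 89.97892933]
```

The clamp sits at about (595,-113.5) with yaw 0.067, and both cameras agree. The stop jaw is at clamp y≈75. The stone's yaw is still unclear, so I need a closer look.

```bash
python3 - <<'E'
from h import *
ims=np.load("im0.npz")
def crop(n,u0,v0,w,h,S):
    c=cv2.resize(ims[n][v0:v0+h,u0:u0+w],None,fx=S,fy=S,interpolation=cv2.INTER_CUBIC)
    return c[:,:,::-1].copy()
a=crop("top",185,186,40,30,10);b=crop("side",250,234,40,40,10)
c=np.zeros((400,800,3),np.uint8);c[:300,:400]=a;c[:,400:]=b
c=np.clip(c.astype(float)*1.8,0,255).astype(np.uint8)
cv2.imwrite("pics/st.png",c)
E
```

```text
(no output)
```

View pics/st.png

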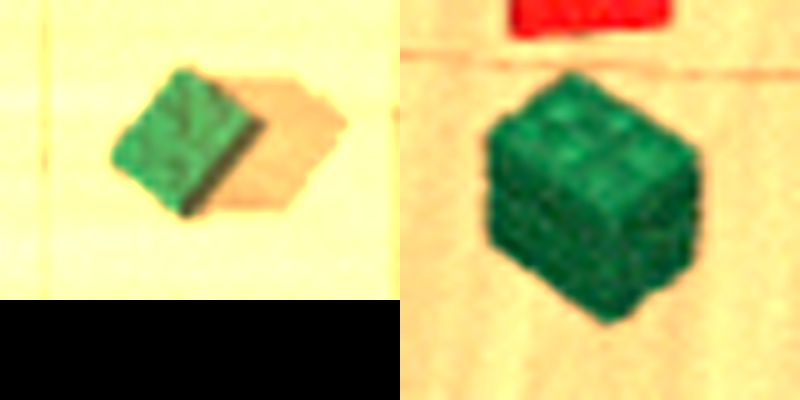

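The block stands clearly as a tilted rectangle. In the side crop its top corners are (572,70), (487,138), (612,215) and (697,150), and its foot corners are (490,245), (610,322) and (692,262). I'll fit to those corners.

```bash
python3 - <<'E'
from h import *
from scipy.optimize import least_squares
s=lambda P:(np.array(P)-[400,0]+.5)/10-.5+[250,234]
t=lambda P:(np.array(P)+.5)/10-.5+[185,186]
S=s([[572,70],[487,138],[612,215],[697,150],[490,245],[610,322],[692,262]])
T=t([[185,68],[110,157],[178,210],[250,118]])
W=np.array([back("side",q,z) for q,z in zip(S,[37]*4+[0]*3)]);print(W.round(1))
V=np.array([back("top",q,37) for q in T]);print(V.round(1))
for e in (W[:4],V):print(np.linalg.norm(np.roll(e,-1,0)-e,axis=1).round(1),e.mean(0).round(1))
# camera-world: order corners: far, ...
L=np.array([[-1,-1],[-1,1],[1,1],[1,-1]])
for k in range(4):
    for d,(a,b) in(("x",(20,15)),):
        l=np.roll(L,k,0)*[a,b]
        for l2,n in((l,"+"),):
            LS=np.vstack([np.c_[l,[36.5]*4],np.c_[l[1:],[0]*3]])
            f=lambda v:(proj("side",local(v[:2],v[2],LS))-S).ravel()
            best=min((least_squares(f,[505,180,a0]) for a0 in(-2,-.7,.7,2)),key=lambda r:r.cost)
            print(k,best.cost,best.x,np.abs(best.fun).max())
E
```

```text
[[509.8 159.1  37. ]
 [526.9 183.5  37. ]
 [497.6 206.1  37. ]
 [480.3 183.7  37. ]
 [527.1 178.2   0. ]
 [498.2 200.6   0. ]
 [481.  179.9   0. ]]
[[528.5 176.4  37. ]
 [500.2 200.4  37. ]
 [482.9 178.6  37. ]
 [512.  155.5  37. ]]
[29.8 36.9 28.3 38.4] [503.7 183.1  37. ]
[37.  27.9 37.1 26.6] [505.9 177.7  37. ]
0 282.5959217000109 [504.7307231  186.36374535  -2.75411811] 14.701265480502599
1 312.87930033109075 [503.24944    186.67308975  -4.09571837] 16.29061795035011
2 282.59592126948456 [5.04731277e+02 1.86363458e+02 3.87293964e-01] 14.700322980974107
3 312.87930030365123 [503.24978369 186.67304822  -0.95423335] 16.290500497324672
```

```bash
cat >> h.py <<'E'
def plan(*wps):
    """how far to go, in move units: world waypoints (x,y,z,yaw) from the present pose"""
    s=monitor.state();p=np.array(s["eef_pos"]);yaw=s["tcp_rot"][2];out=[]
    for w in wps:
        d=np.array(w[:3])-p;dy=w[3]-yaw
        n=max(1,int(np.ceil(max(np.linalg.norm(d)/58,abs(dy)/.17))))
        for k in range(n):
            a=yaw+dy*k/n;e=d/n
            r=[(e[0]*np.cos(a)+e[1]*np.sin(a))/150,(e[0]*np.sin(a)-e[1]*np.cos(a))/150,-e[2]/150,-dy/n/(np.pi/2)]
            out.append([round(float(v),3)+0 for v in r])
        p=np.array(w[:3],float);yaw=w[3]
    print(len(out));[print(*r,sep=", ",end=",\n") for r in out]
def st():
    s=monitor.state();print("t",round(s["t"],2),s["eef_pos"].round(1),s["tcp_rot"].round(4),"F",s["ft_force"].round(1),"M",s["moment"].round(3),"grip",round(s["grip_force"],1),"open",round(s["opening"]*95,1),"q",s["joints"].round(2))
E
python3 -c "
from h import *
plan((440,-420,200,.26),(570,-60,180,.58),(505,180,150,.9))"
```

```text
18
0.354, -0.118, 0.016, 0.0,
0.354, -0.118, 0.016, 0.0,
0.354, -0.118, 0.016, 0.0,
0.354, -0.118, 0.016, 0.0,
0.354, -0.118, 0.016, 0.0,
0.354, -0.118, 0.016, 0.0,
0.208, -0.3, 0.019, -0.029,
0.221, -0.29, 0.019, -0.029,
0.234, -0.279, 0.019, -0.029,
0.247, -0.268, 0.019, -0.029,
0.259, -0.257, 0.019, -0.029,
0.27, -0.245, 0.019, -0.029,
0.281, -0.232, 0.019, -0.029,
0.103, -0.315, 0.04, -0.041,
0.123, -0.308, 0.04, -0.041,
0.142, -0.299, 0.04, -0.041,
0.161, -0.29, 0.04, -0.041,
0.179, -0.279, 0.04, -0.041,
```

Request:
{"op": "move_arm", "data": {
  "moves": [0.354,-0.118,0.016,0,0.354,-0.118,0.016,0,0.354,-0.118,0.016,0,0.354,-0.118,0.016,0,0.354,-0.118,0.016,0,0.354,-0.118,0.016,0,0.208,-0.3,0.02,-0.03,0.221,-0.29,0.02,-0.03,0.234,-0.28,0.02,-0.03],
  "claw": 75
}}

```text
t: 1.32
eef_pos: [496.5, -264.3, 191.0]
tcp_rot: [-3.142, 0.0, 0.401]
ft_force: [0.5, -0.7, 0.4]
opening: 0.792
grip_force: 0.0
```

Request:
{"op": "move_arm", "data": {
  "moves": [0.247,-0.27,0.02,-0.03,0.26,-0.257,0.02,-0.03,0.27,-0.245,0.02,-0.03,0.28,-0.232,0.02,-0.03,0.103,-0.315,0.04,-0.04,0.123,-0.308,0.04,-0.04,0.142,-0.3,0.04,-0.04,0.161,-0.29,0.04,-0.04,0.18,-0.28,0.04,-0.04,0,0,0,0]
}}

```text
t: 2.58
eef_pos: [501.8, 182.7, 148.8]
tcp_rot: [-3.141, 0.001, 0.906]
ft_force: [0.7, -0.7, 0.2]
opening: 0.791
grip_force: 0.0
```

```bash
python3 -c "
from h import *
st();plan((504.8,179.5,60,.9),(504.8,179.5,9,.9))"
```

```text
t 2.58 [501.8 182.7 148.8] [-3.1409e+00  7.0000e-04  9.0630e-01] F [ 0.7 -0.7  0.2] M [-0.042 -0.101 -0.026] grip 0.0 open 75.1 q [0.23 0.44 1.86 0.   0.84 0.89]
3
-0.002, 0.014, 0.296, 0.002,
-0.002, 0.014, 0.296, 0.002,
0.0, 0.0, 0.34, 0.0,
```

Request:
{"op": "move_arm", "data": {
  "moves": [-0.002,0.014,0.296,0.004,-0.002,0.014,0.296,0,0,0,0,0]
}}

```text
t: 2.95
eef_pos: [504.9, 176.0, 58.3]
tcp_rot: [-3.138, 0.004, 0.894]
ft_force: [0.7, 0.1, 0.9]
opening: 0.789
grip_force: 0.0
```

```bash
python3 - <<'E'
from h import *
st()
s=viewer.read_camera("side");t=viewer.read_camera("top")
a=cv2.resize(s[190:290,210:330],(480,400),interpolation=cv2.INTER_CUBIC);b=cv2.resize(t[175:225,180:220],(320,400),interpolation=cv2.INTER_CUBIC)
cv2.imwrite("pics/g.png",np.hstack([a,b])[:,:,::-1])
E
```

```text
t 2.95 [504.9 176.   58.3] [-3.1384  0.0041  0.8942] F [0.7 0.1 0.9] M [ 0.005 -0.081 -0.056] grip 0.0 open 75.0 q [ 0.21  0.58  1.92 -0.    0.64  0.89]
```

View pics/g.png

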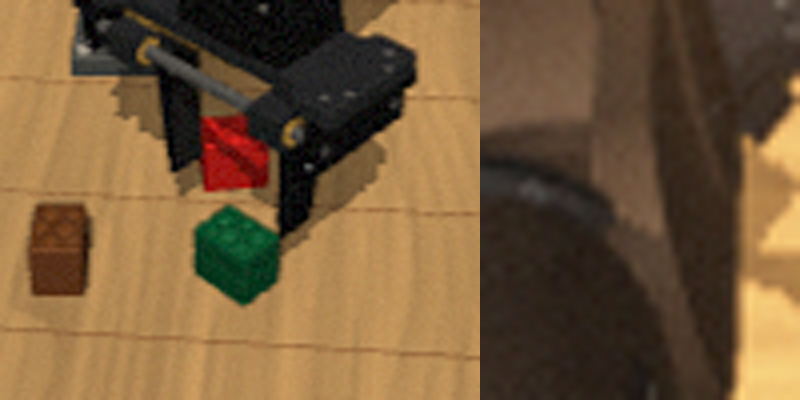

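The gripper appears to sit behind the stone in the side crop: fingertips at (180,165) and (290,235), stone at (238,255). I'll check this against the projection.

```bash
python3 - <<'E'
from h import *
print(proj("side",[504.9,176,58.3]))
y=.894;d=np.array([np.sin(y),-np.cos(y),0])*37.5
print(proj("side",[np.array([504.9,176,58.3])+d,np.array([504.9,176,58.3])-d]),proj("side",[504.8,179.5,37]))
print(back("side",(268.8,240),58.3),monitor.state()["eef_pos"])
E
```

```text
[[268.40504772 238.27377173]]
[[256.2243019  230.83409574]
 [281.23863416 246.11218543]] [[268.3156936  246.68095949]]
[503.62020776 181.71327625  58.3       ] [506.47440627 176.69248642  61.26179569]
```

The fingertips land where the calibration predicts, so the gap is only height. I'll descend.

```bash
python3 -c "
from h import *
st();plan((504.8,179.5,9,.9))"
```

```text
t 3.05 [506.5 176.7  61.3] [ 3.1414e+00 -1.0000e-04  8.9460e-01] F [0.  0.3 0.9] M [-0.04  -0.02   0.048] grip 0.0 open 75.2 q [ 0.21  0.58  1.92 -0.    0.64  0.89]
1
0.008, -0.02, 0.348, -0.003,
```

Request:
{"op": "move_arm", "data": {
  "moves": [0.008,-0.02,0.2,-0.003,0,0,0.148,0,0,0,0,0,0,0,0,0]
}}

```text
t: 3.55
eef_pos: [505.2, 180.0, 9.9]
tcp_rot: [3.14, -0.002, 0.9]
ft_force: [-0.4, 0.3, 0.2]
opening: 0.79
grip_force: 0.0
```

Request:
{"op": "move_arm", "data": {
  "moves": [0,0,0,0,0,0,0,0,0,0,0,0,0,0,0,0,0,0,0,0],
  "claw": 20
}}

```text
t: 4.18
eef_pos: [504.4, 180.0, 8.3]
tcp_rot: [3.141, -0.0, 0.9]
ft_force: [-0.1, 0.1, 2.4]
opening: 0.419
grip_force: 30.0
```

```bash
python3 -c "
from h import *
st()"
```

```text
t 4.17 [504.4 180.    8.3] [ 3.1414e+00 -1.0000e-04  9.0030e-01] F [-0.1  0.1  2.4] M [-0.098 -0.044  0.015] grip 30.0 open 39.8 q [ 0.22  0.67  1.95 -0.    0.52  0.89]
```

```bash
python3 -c "
from h import *
plan((504.8,180,120,.9),(591.7,-64.5,90,1.638))"
```

```text
7
0.001, 0.001, -0.372, 0.0,
0.001, 0.001, -0.372, 0.0,
-0.183, 0.293, 0.04, -0.094,
-0.224, 0.263, 0.04, -0.094,
-0.261, 0.227, 0.04, -0.094,
-0.291, 0.187, 0.04, -0.094,
-0.316, 0.142, 0.04, -0.094,
```

Request:
{"op": "move_arm", "data": {
  "moves": [0,0,-0.2,0,0,0,-0.34,0,0,0,-0.2,0,-0.183,0.293,0.04,-0.094,-0.224,0.263,0.04,-0.094,-0.261,0.227,0.04,-0.094,-0.291,0.187,0.04,-0.094,-0.316,0.142,0.04,-0.094,0,0,0,0,0,0,0,0]
}}

```text
t: 5.42
eef_pos: [590.8, -64.1, 88.9]
tcp_rot: [-3.14, -0.0, 1.637]
ft_force: [0.3, 0.3, -0.9]
opening: 0.419
grip_force: 30.0
```

```bash
python3 - <<'E'
from h import *
st();plan((591.7,-64.5,60,1.638))
s=viewer.read_camera("side");cv2.imwrite("pics/p.png",cv2.resize(s[100:220,190:310],(600,600),interpolation=cv2.INTER_CUBIC)[:,:,::-1]);st()
E
```

```text
t 5.42 [590.8 -64.1  88.9] [-3.1405e+00 -4.0000e-04  1.6368e+00] F [ 0.3  0.3 -0.9] M [-0.032 -0.099 -0.011] grip 30.0 open 39.8 q [-0.22  0.6   1.76  0.    0.79 -0.29]
1
-0.003, 0.006, 0.192, -0.001,
t 5.47 [590.8 -63.6  89.1] [-3.1408e+00 -3.0000e-04  1.6379e+00] F [ 0.2 -0.6 -1.4] M [-0.007 -0.154 -0.022] grip 30.0 open 40.0 q [-0.22  0.6   1.76  0.    0.79 -0.29]
```

View pics/p.png

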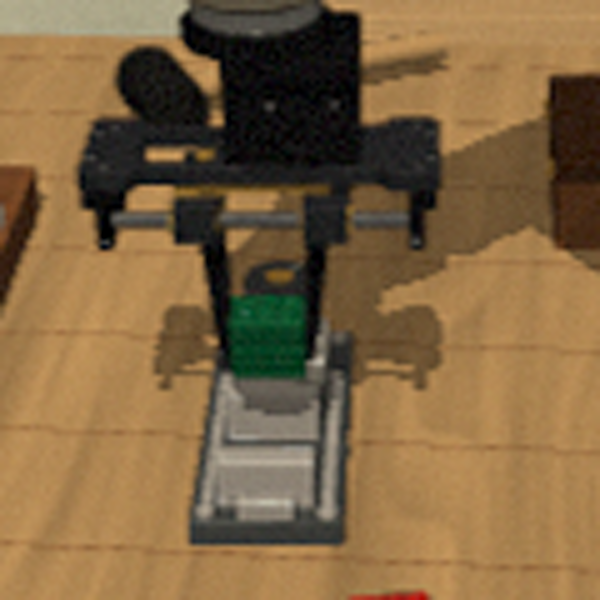

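The stone is held square with its front foot edge at crop (230–305, 377), in line with the clamp. I'll check its offset along the clamp.

```bash
python3 - <<'E'
from h import *
c=lambda U,V:(190+(U+.5)/5-.5,100+(V+.5)/5-.5)
for q,z in((c(267,377),80.7),(c(267,335),116.7),(c(267,297),118)):
    P=back("side",q,z);print(P,(P[:2]-[595,-113.4])@R2(.067))
E
```

```text
[589.54020215 -51.43634672  80.7       ] [-1.29908851 62.19016072]
[586.06244909 -33.77660868 116.7       ] [-3.58672126 80.04311146]
[590.91949935 -72.08631302 118.        ] [-1.30539884 41.49418214]
```

Request:
{"op": "move_arm", "data": {
  "moves": [0,0.005,0.2,0,0,0,0.13,0,0,0,0.06,0,0,0,0.03,0,0,0,0,0,0,0,0,0]
}}

```text
t: 6.22
eef_pos: [592.4, -64.3, 26.9]
tcp_rot: [3.141, 0.0, 1.639]
ft_force: [-0.1, 0.1, -2.0]
opening: 0.414
grip_force: 30.0
```

```bash
python3 -c "
from h import *
st()"
```

```text
t 6.22 [592.4 -64.3  26.9] [3.1407e+00 4.0000e-04 1.6386e+00] F [-0.1  0.1 -2. ] M [ 0.02  -0.093 -0.003] grip 30.0 open 39.3 q [-0.22  0.69  1.79 -0.    0.66 -0.29]
```

Request:
{"op": "move_arm", "data": {
  "moves": [0,0,0.012,0,0,0,0.008,0,0,0,0,0]
}}

```text
t: 6.6
eef_pos: [592.1, -64.4, 23.3]
tcp_rot: [3.141, 0.0, 1.638]
ft_force: [-1.3, 0.2, 0.1]
opening: 0.42
grip_force: 30.0
```

Request:
{"op": "move_arm", "data": {
  "moves": [0,0,0.006,0,0,0,0,0]
}}

```text
t: 6.85
eef_pos: [592.1, -64.4, 23.3]
tcp_rot: [3.141, 0.0, 1.639]
ft_force: [-3.5, 0.3, 11.9]
opening: 0.422
grip_force: 30.0
```

Contact with the bed. Now I'll release, opening only a little so the fingers stay near the jaws' width, and then lift.

Request:
{"op": "move_arm", "data": {
  "moves": [0,0,0,0,0,0,0,0,0,0,0,0],
  "claw": 52
}}

```text
t: 7.22
eef_pos: [592.0, -64.3, 22.2]
tcp_rot: [-3.141, 0.0, 1.639]
ft_force: [1.3, 0.5, -0.0]
opening: 0.543
grip_force: 0.0
```

Request:
{"op": "move_arm", "data": {
  "moves": [0,0,-0.1,0,0,0,-0.2,0,0,0,-0.3,0,0,0,-0.2,0,0,0,0,0]
}}

```text
t: 7.85
eef_pos: [593.0, -64.5, 145.4]
tcp_rot: [3.137, 0.001, 1.639]
ft_force: [-0.3, -0.2, 0.1]
opening: 0.545
grip_force: 0.0
```

```bash
python3 -c "
from h import *
st();print('knob',local([595,-113.4],.067,[0,-65,59]))"
```

```text
t 7.85 [593.  -64.5 145.4] [3.1368e+00 1.5000e-03 1.6386e+00] F [-0.3 -0.2  0.1] M [ 0.033 -0.112  0.005] grip 0.0 open 51.8 q [-0.22  0.53  1.71 -0.    0.9  -0.29]
knob [[ 599.35174247 -178.25416207   59.        ]]
```

```bash
python3 -c "
from h import *
plan((599.5,-178.3,120,3.64))"
```

```text
12
-0.063, -0.001, 0.014, -0.106,
-0.062, -0.011, 0.014, -0.106,
-0.06, -0.021, 0.014, -0.106,
-0.055, -0.031, 0.014, -0.106,
-0.049, -0.04, 0.014, -0.106,
-0.042, -0.047, 0.014, -0.106,
-0.034, -0.054, 0.014, -0.106,
-0.024, -0.059, 0.014, -0.106,
-0.014, -0.062, 0.014, -0.106,
-0.004, -0.063, 0.014, -0.106,
0.007, -0.063, 0.014, -0.106,
0.017, -0.061, 0.014, -0.106,
```

Request:
{"op": "move_arm", "data": {
  "moves": [-0.063,-0.001,0.014,-0.106,-0.062,-0.011,0.014,-0.106,-0.06,-0.021,0.014,-0.106,-0.055,-0.031,0.014,-0.106,-0.049,-0.04,0.014,-0.106,-0.042,-0.047,0.014,-0.106,-0.034,-0.054,0.014,-0.106,-0.024,-0.059,0.014,-0.106],
  "claw": 70
}}

```text
t: 8.85
eef_pos: [595.8, -140.4, 124.7]
tcp_rot: [3.141, -0.001, 2.976]
ft_force: [-0.4, -0.1, -0.1]
opening: 0.738
grip_force: 0.0
```

Request:
{"op": "move_arm", "data": {
  "moves": [-0.014,-0.062,0.014,-0.106,-0.004,-0.063,0.014,-0.106,0.007,-0.063,0.014,-0.106,0.017,-0.061,0.014,-0.106,0,0,0,0,0,0,0,0]
}}

```text
t: 9.6
eef_pos: [598.1, -177.8, 116.8]
tcp_rot: [3.141, -0.0, -2.65]
ft_force: [-0.4, -0.3, 0.5]
opening: 0.737
grip_force: 0.0
```

```bash
python3 - <<'E'
from h import *
st();s=monitor.state();y=s["tcp_rot"][2];plan((599.5,-178.3,80,y),(599.5,-178.3,40,y))
s=viewer.read_camera("side");t=viewer.read_camera("top")
a=cv2.resize(s[110:220,190:290],(400,440),interpolation=cv2.INTER_CUBIC);b=cv2.resize(t[140:205,245:345],(400,260),interpolation=cv2.INTER_CUBIC)
c=np.zeros((440,800,3),np.uint8);c[:,:400]=a;c[:260,400:]=b
cv2.imwrite("pics/k.png",c[:,:,::-1])
E
```

```text
t 9.6 [ 598.1 -177.8  116.8] [ 3.1411e+00 -5.0000e-04 -2.6503e+00] F [-0.4 -0.3  0.5] M [ 0.165 -0.122 -0.032] grip 0.0 open 70.0 q [-0.39  0.6   1.66 -0.    0.89 -2.46]
2
-0.006, -0.007, 0.245, 0.0,
0.0, 0.0, 0.267, 0.0,
```

View pics/k.png

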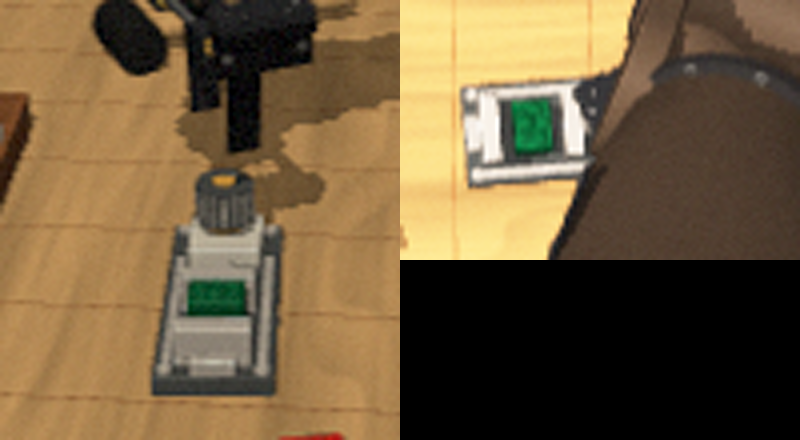

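The stone stands upright between both jaws (side crop (218,297), top crop (533,125)) with clearance on each side. The knob top is at (224,182). I'll descend onto the knob.

Request:
{"op": "move_arm", "data": {
  "moves": [-0.006,-0.007,0.245,0,0,0,0.2,0,0,0,0.067,0,0,0,0,0,0,0,0,0]
}}

```text
t: 10.32
eef_pos: [600.2, -178.8, 41.5]
tcp_rot: [-3.14, 0.001, -2.647]
ft_force: [-0.4, 0.1, -0.6]
opening: 0.737
grip_force: 0.0
```

Request:
{"op": "move_arm", "data": {
  "moves": [0,0,0,0,0,0,0,0,0,0,0,0,0,0,0,0],
  "claw": 20
}}

```text
t: 10.82
eef_pos: [599.4, -178.2, 40.6]
tcp_rot: [3.141, -0.0, -2.647]
ft_force: [-2.1, 3.5, 4.7]
opening: 0.458
grip_force: 30.0
```

```bash
python3 -c "
from h import *
st()"
```

```text
t 10.82 [ 599.4 -178.2   40.6] [ 3.1410e+00 -2.0000e-04 -2.6467e+00] F [-2.1  3.5  4.7] M [0.736 0.125 0.007] grip 30.0 open 43.5 q [-0.39  0.7   1.71  0.    0.74 -2.46]
```

Request:
{"op": "move_arm", "data": {
  "moves": [0,0,0,0.05,0,0,0,0.05,0,0,0,0.05,0,0,0,0.05]
}}

```text
t: 11.32
eef_pos: [599.4, -178.1, 40.6]
tcp_rot: [3.141, -0.001, -2.963]
ft_force: [-2.0, 4.3, 5.8]
opening: 0.458
grip_force: 30.0
```

```bash
python3 -c "
from h import *
st()"
```

```text
t 11.32 [ 599.4 -178.1   40.6] [ 3.1410e+00 -6.0000e-04 -2.9626e+00] F [-2.   4.3  5.8] M [0.915 0.239 0.302] grip 30.0 open 43.5 q [-0.39  0.7   1.71  0.    0.74 -2.14]
```

Request:
{"op": "move_arm", "data": {
  "moves": [0,0,0,0.05,0,0,0,0.05]
}}

```text
t: 11.58
eef_pos: [599.4, -178.0, 40.6]
tcp_rot: [3.141, -0.001, -3.12]
ft_force: [-0.8, 4.7, 6.5]
opening: 0.456
grip_force: 30.0
```

```bash
python3 -c "
from h import *
st()"
```

```text
t 11.57 [ 599.4 -178.    40.6] [ 3.1410e+00 -7.0000e-04 -3.1197e+00] F [-0.8  4.7  6.5] M [1.044 0.19  0.317] grip 30.0 open 43.4 q [-0.39  0.7   1.71  0.    0.74 -1.99]
```

Request:
{"op": "move_arm", "data": {
  "moves": [0,0,0,0.05,0,0,0,0.05]
}}

```text
t: 11.82
eef_pos: [599.4, -177.9, 40.6]
tcp_rot: [3.141, -0.001, 3.006]
ft_force: [-2.1, 5.5, 5.5]
opening: 0.456
grip_force: 30.0
```

```bash
python3 -c "
from h import *
st()"
```

```text
t 11.82 [ 599.4 -177.9   40.6] [ 3.1411e+00 -9.0000e-04  3.0064e+00] F [-2.1  5.5  5.5] M [1.091 0.212 0.307] grip 30.0 open 43.3 q [-0.39  0.7   1.71  0.    0.74 -1.83]
```

Request:
{"op": "move_arm", "data": {
  "moves": [0,0,0,0.05]
}}

```text
t: 11.95
eef_pos: [599.3, -177.9, 40.6]
tcp_rot: [3.141, -0.001, 2.928]
ft_force: [-2.3, 5.5, 5.2]
opening: 0.454
grip_force: 30.0
```

```bash
python3 -c "
from h import *
st()"
```

```text
t 11.95 [ 599.3 -177.9   40.6] [ 3.1411e+00 -9.0000e-04  2.9279e+00] F [-2.3  5.5  5.2] M [1.096 0.149 0.326] grip 30.0 open 43.2 q [-0.39  0.7   1.71  0.    0.74 -1.75]
```

Request:
{"op": "move_arm", "data": {
  "moves": [0,0,0,0.05]
}}

```text
t: 12.08
eef_pos: [599.4, -177.9, 40.6]
tcp_rot: [3.141, -0.001, 2.849]
ft_force: [-1.2, 5.2, 5.7]
opening: 0.456
grip_force: 30.0
```

```bash
python3 -c "
from h import *
st()"
```

```text
t 12.07 [ 599.4 -177.9   40.6] [ 3.1411e+00 -9.0000e-04  2.8493e+00] F [-1.2  5.2  5.7] M [1.135 0.165 0.318] grip 30.0 open 43.3 q [-0.39  0.7   1.71  0.    0.74 -1.67]
```

Request:
{"op": "move_arm", "data": {
  "moves": [0,0,0,0.05]
}}

```text
t: 12.2
eef_pos: [599.4, -177.8, 40.6]
tcp_rot: [3.141, -0.001, 2.771]
ft_force: [-2.3, 6.2, 4.5]
opening: 0.456
grip_force: 30.0
```

```bash
python3 -c "
from h import *
st()"
```

```text
t 12.2 [ 599.4 -177.8   40.6] [ 3.1412e+00 -1.0000e-03  2.7708e+00] F [-2.3  6.2  4.5] M [1.192 0.188 0.302] grip 30.0 open 43.3 q [-0.39  0.7   1.71  0.    0.74 -1.59]
```

Request:
{"op": "move_arm", "data": {
  "moves": [0,0,0,0.05]
}}

```text
t: 12.32
eef_pos: [599.4, -177.8, 40.6]
tcp_rot: [3.141, -0.001, 2.692]
ft_force: [-1.7, 6.2, 5.2]
opening: 0.456
grip_force: 30.0
```

```bash
python3 -c "
from h import *
st()"
```

```text
t 12.32 [ 599.4 -177.8   40.6] [ 3.1412e+00 -1.0000e-03  2.6923e+00] F [-1.7  6.2  5.2] M [1.17  0.144 0.38 ] grip 30.0 open 43.3 q [-0.39  0.7   1.71  0.    0.74 -1.52]
```

Request:
{"op": "move_arm", "data": {
  "moves": [0,0,0,0.05]
}}

```text
t: 12.45
eef_pos: [599.4, -177.7, 40.6]
tcp_rot: [3.141, -0.001, 2.614]
ft_force: [-1.4, 6.1, 4.3]
opening: 0.457
grip_force: 30.0
```

```bash
python3 -c "
from h import *
st()"
```

```text
t 12.45 [ 599.4 -177.7   40.6] [ 3.1413e+00 -1.1000e-03  2.6137e+00] F [-1.4  6.1  4.3] M [1.251 0.105 0.322] grip 30.0 open 43.4 q [-0.39  0.7   1.71  0.    0.74 -1.44]
```

Request:
{"op": "move_arm", "data": {
  "moves": [0,0,0,0.05]
}}

```text
t: 12.58
eef_pos: [599.4, -177.7, 40.6]
tcp_rot: [3.141, -0.001, 2.535]
ft_force: [-1.6, 7.3, 5.2]
opening: 0.461
grip_force: 30.0
```

```bash
python3 -c "
from h import *
st()"
```

```text
t 12.57 [ 599.4 -177.7   40.6] [ 3.1413e+00 -1.0000e-03  2.5352e+00] F [-1.6  7.3  5.2] M [1.264 0.067 0.255] grip 30.0 open 43.8 q [-0.39  0.7   1.71  0.    0.74 -1.36]
```

```bash
cat >> h.py <<'E'
def profile():
    t=viewer.read_camera("top").astype(np.float32)
    for x in(-12,0,12):
        q=proj("top",local([595,-113.4],.067,[[x,y,45.5] for y in range(0,96,3)])).astype(np.float32)
        c=cv2.remap(t,q[None,:,0],q[None,:,1],cv2.INTER_LINEAR)[0]
        print(x," ".join(f"{y}:"+("G" if g>1.2*r else "W" if r>120 else "k") for y,(r,g,b) in zip(range(0,96,3),c)))
E
python3 -c "
from h import *
profile();st()"
```

```text
-12 0:k 3:k 6:k 9:k 12:k 15:k 18:k 21:k 24:k 27:k 30:W 33:W 36:W 39:W 42:k 45:G 48:G 51:G 54:G 57:G 60:G 63:G 66:G 69:G 72:G 75:k 78:W 81:W 84:W 87:W 90:W 93:W
0 0:W 3:W 6:W 9:W 12:W 15:W 18:W 21:W 24:W 27:W 30:W 33:W 36:W 39:W 42:k 45:G 48:G 51:G 54:G 57:G 60:G 63:G 66:G 69:G 72:G 75:W 78:W 81:W 84:W 87:W 90:W 93:W
12 0:k 3:k 6:k 9:k 12:k 15:k 18:k 21:k 24:k 27:W 30:W 33:W 36:W 39:W 42:G 45:G 48:G 51:G 54:G 57:G 60:G 63:G 66:G 69:G 72:G 75:W 78:W 81:W 84:W 87:W 90:W 93:W
t 12.62 [ 599.4 -177.7   40.6] [ 3.1413e+00 -1.2000e-03  2.5312e+00] F [-1.8  6.5  5.1] M [1.234 0.085 0.254] grip 30.0 open 43.3 q [-0.39  0.7   1.71  0.    0.74 -1.36]
```

Request:
{"op": "move_arm", "data": {
  "moves": [0,0,0,0,0,0,0,0]
}}

```text
t: 12.88
eef_pos: [599.4, -177.7, 40.6]
tcp_rot: [3.141, -0.001, 2.537]
ft_force: [-2.4, 6.9, 5.4]
opening: 0.457
grip_force: 30.0
```

```bash
python3 -c "
from h import *
st()"
```

```text
t 12.88 [ 599.4 -177.7   40.6] [ 3.1412e+00 -1.1000e-03  2.5372e+00] F [-2.4  6.9  5.4] M [1.222 0.122 0.123] grip 30.0 open 43.4 q [-0.39  0.7   1.71  0.    0.74 -1.36]
```

Request:
{"op": "move_arm", "data": {
  "moves": [0,0,0,0.03]
}}

```text
t: 13.0
eef_pos: [599.5, -177.7, 40.6]
tcp_rot: [3.141, -0.001, 2.49]
ft_force: [-1.5, 7.0, 4.5]
opening: 0.459
grip_force: 30.0
```

```bash
python3 -c "
from h import *
st()"
```

```text
t 13.0 [ 599.5 -177.7   40.6] [ 3.1413e+00 -1.0000e-03  2.4897e+00] F [-1.5  7.   4.5] M [1.255 0.056 0.341] grip 30.0 open 43.7 q [-0.39  0.7   1.71  0.    0.74 -1.31]
```

Request:
{"op": "move_arm", "data": {
  "moves": [0,0,0,0.04]
}}

```text
t: 13.12
eef_pos: [599.5, -177.7, 40.6]
tcp_rot: [3.141, -0.001, 2.426]
ft_force: [-1.4, 7.1, 4.8]
opening: 0.462
grip_force: 30.0
```

```bash
python3 -c "
from h import *
st()"
```

```text
t 13.12 [ 599.5 -177.7   40.6] [ 3.1414e+00 -1.1000e-03  2.4261e+00] F [-1.4  7.1  4.8] M [1.29  0.045 0.328] grip 30.0 open 43.8 q [-0.39  0.7   1.71  0.    0.74 -1.25]
```

Request:
{"op": "move_arm", "data": {
  "moves": [0,0,0,0.04]
}}

```text
t: 13.25
eef_pos: [599.5, -177.7, 40.6]
tcp_rot: [3.141, -0.001, 2.363]
ft_force: [-0.6, 7.1, 5.1]
opening: 0.459
grip_force: 30.0
```

```bash
python3 -c "
from h import *
st();profile()"
```

```text
t 13.25 [ 599.5 -177.7   40.6] [ 3.1414e+00 -1.0000e-03  2.3630e+00] F [-0.6  7.1  5.1] M [ 1.344 -0.011  0.556] grip 30.0 open 43.6 q [-0.39  0.7   1.71  0.    0.74 -1.19]
-12 0:k 3:k 6:k 9:k 12:k 15:k 18:k 21:k 24:k 27:k 30:k 33:W 36:W 39:W 42:W 45:G 48:G 51:G 54:G 57:G 60:G 63:G 66:G 69:G 72:G 75:G 78:W 81:W 84:W 87:W 90:W 93:W
0 0:W 3:W 6:W 9:W 12:W 15:W 18:W 21:W 24:W 27:W 30:W 33:W 36:W 39:W 42:W 45:k 48:G 51:G 54:G 57:G 60:G 63:G 66:G 69:G 72:G 75:G 78:W 81:W 84:W 87:W 90:W 93:W
12 0:k 3:k 6:k 9:k 12:k 15:k 18:k 21:k 24:k 27:k 30:W 33:W 36:W 39:W 42:W 45:G 48:G 51:G 54:G 57:G 60:G 63:G 66:G 69:G 72:G 75:W 78:W 81:W 84:W 87:W 90:W 93:W
```

The torque is climbing, so the stone is pinched. I'll take two small steps to find the clutch plateau.

Request:
{"op": "move_arm", "data": {
  "moves": [0,0,0,0.05]
}}

```text
t: 13.42
eef_pos: [599.5, -177.7, 40.6]
tcp_rot: [3.142, -0.001, 2.285]
ft_force: [-0.6, 7.7, 6.0]
opening: 0.461
grip_force: 30.0
```

```bash
python3 -c "
from h import *
st()"
```

```text
t 13.43 [ 599.5 -177.7   40.6] [ 3.1416e+00 -9.0000e-04  2.2853e+00] F [-0.6  7.7  6. ] M [ 1.353 -0.01   0.598] grip 30.0 open 43.8 q [-0.39  0.7   1.71  0.    0.74 -1.11]
```

Request:
{"op": "move_arm", "data": {
  "moves": [0,0,0,0.05]
}}

```text
t: 13.55
eef_pos: [599.5, -177.6, 40.6]
tcp_rot: [-3.142, -0.001, 2.206]
ft_force: [-0.1, 6.4, 4.7]
opening: 0.456
grip_force: 30.0
```

```bash
python3 -c "
from h import *
st()"
```

```text
t 13.55 [ 599.5 -177.6   40.6] [-3.1416e+00 -9.0000e-04  2.2060e+00] F [-0.1  6.4  4.7] M [ 1.467 -0.002  0.558] grip 30.0 open 43.3 q [-0.39  0.7   1.71  0.    0.74 -1.03]
```

The torque has plateaued at about 0.6 N m, so the clutch is giving. I'll stop here and check that the pause torque stays.

Request:
{"op": "move_arm", "data": {
  "moves": [0,0,0,0,0,0,0,0,0,0,0,0,0,0,0,0]
}}

```text
t: 14.05
eef_pos: [599.5, -177.6, 40.6]
tcp_rot: [3.141, -0.001, 2.208]
ft_force: [-0.2, 8.3, 5.5]
opening: 0.462
grip_force: 30.0
```

```bash
python3 -c "
from h import *
st()"
```

```text
t 14.05 [ 599.5 -177.6   40.6] [ 3.1415e+00 -1.0000e-03  2.2080e+00] F [-0.2  8.3  5.5] M [ 1.397 -0.06   0.421] grip 30.0 open 43.9 q [-0.39  0.7   1.71  0.    0.74 -1.03]
```

Torque remains in the knob, so the stone is pinched. I'll let go of the knob and rise.

Request:
{"op": "move_arm", "data": {
  "moves": [0,0,0,0,0,0,0,0,0,0,0,0,0,0,0,0],
  "claw": 75
}}

```text
t: 14.55
eef_pos: [599.6, -178.8, 40.3]
tcp_rot: [-3.142, 0.0, 2.207]
ft_force: [0.2, 0.4, 0.4]
opening: 0.777
grip_force: 0.0
```

Request:
{"op": "move_arm", "data": {
  "moves": [0,0,-0.1,0,0,0,-0.3,0,0,0,-0.35,0,0,0,-0.3,0,0,0,0,0,0,0,0,0]
}}

```text
t: 15.3
eef_pos: [599.3, -178.5, 197.9]
tcp_rot: [-3.142, 0.0, 2.207]
ft_force: [-0.3, 0.1, 0.7]
opening: 0.788
grip_force: 0.0
```

```bash
python3 - <<'E'
from h import *
st();profile()
s=viewer.read_camera("side");cv2.imwrite("pics/f.png",cv2.resize(s[100:300,120:340],(770,700)[:2] if 0 else (660,600),interpolation=cv2.INTER_CUBIC)[:,:,::-1])
E
```

```text
t 15.3 [ 599.3 -178.5  197.9] [-3.1415e+00  1.0000e-04  2.2071e+00] F [-0.3  0.1  0.7] M [-0.018 -0.142 -0.019] grip 0.0 open 74.8 q [-0.4   0.51  1.58 -0.    1.06 -1.03]
-12 0:k 3:k 6:k 9:k 12:k 15:k 18:k 21:k 24:k 27:k 30:k 33:W 36:W 39:W 42:W 45:G 48:G 51:G 54:G 57:G 60:G 63:G 66:G 69:G 72:G 75:G 78:W 81:W 84:W 87:W 90:W 93:W
0 0:W 3:W 6:W 9:W 12:W 15:W 18:W 21:W 24:W 27:W 30:W 33:W 36:W 39:W 42:W 45:k 48:G 51:G 54:G 57:G 60:G 63:G 66:G 69:G 72:G 75:G 78:W 81:W 84:W 87:W 90:W 93:W
12 0:k 3:k 6:k 9:k 12:k 15:k 18:k 21:k 24:k 27:k 30:W 33:W 36:W 39:W 42:W 45:G 48:G 51:G 54:G 57:G 60:G 63:G 66:G 69:G 72:G 75:W 78:W 81:W 84:W 87:W 90:W 93:W
```

View pics/f.png

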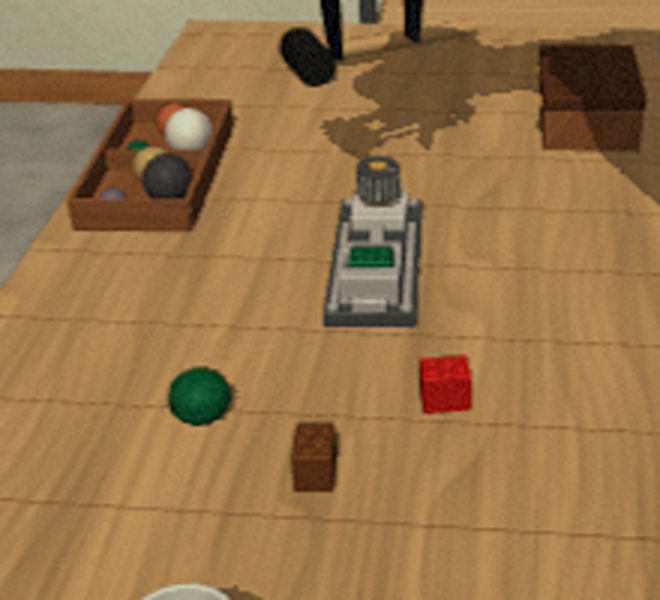

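The stone sits between both jaws at (371,257), the gripper is clear, and the bystanders in view are where they were.

```bash
python3 -c "
from h import *
print(order.job_done())"
```

```text
the job is handed in; nothing more can be done
None
```

The malachite block stands upright on the clamp bed between both jaws. I turned the knob clockwise until the torque levelled off near 0.6 N m as the clutch gave, then let go; the job is handed in at about 15 s, with no verdict returned.

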